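Set the pour-over stand to its height mark and clamp it

ROBOT

A 6-joint arm with a two-finger parallel gripper is mounted at the origin on a cart in front of the work surface, level with it; the furniture and walls round the work are solid. World frame = base frame: x ahead of the robot, y to its left, z up, the work surface at z = 0. Lengths are in m, angles in rad, forces in N, time in s.
With the tool pointing down it reaches from about 0.3 to 0.775 m from the base axis. Payload 14.6 kg.
Tool frame: the origin (TCP) lies between the finger pads; the fingertips stand ctrl.tip_extent ahead of it and the grasp point (between the pads) lies 3 mm ahead of it (ctrl.tip_extent is the distance from the TCP to the fingertips, in m); z points along the fingers, y is the line along which they close (so a half turn about z gives the same grasp; the last joint's range is limited). The gripper opens to 94 mm and grips with 3 to 60 N. Pads are 16 mm wide; open, the fingers measure 119 mm over their backs; the gripper's body (75 mm by 177 mm) begins 78 mm behind the grasp point.
Start: joints at [1.244, 0.3, 1.521, -0, 1.321, -0.067], TCP at [0.141, 0.532, 0.227] pointing down, gripper open.
Joint ranges: [-3.03, 3.03], [-0.79, 2.21], [0.23, 2.52], [-1.04, 4.18], [0, 3.07], [-2.55, 2.55]. Speed limits (rad/s): [2.22, 2.22, 2.57, 3.14, 3.14, 3.14].

INTERFACE

Orientations are given as [roll, pitch, yaw] about the fixed x, y, z axes, in that order (R = Rz(yaw) Ry(pitch) Rx(roll)).
In Python, from station import ctrl, eyes gives the robot as it stands. The module is installed in compiled form; this text tells all that it offers.
- The arm moves only by the shell command python3 -m crank 'ROWS' [OPENING] [FORCE]. ROWS is a JSON list of rows, 1 to 10 of them, each of 6 numbers: dx, dy, dz in m, then a rotation vector rx, ry, rz in rad; each row shifts and turns the commanded pose from where the row before left it, along the tool's axes as they then stand; what a row does not reach is not made up. A row lasts 1/10 s, in which the tool goes at most 0.05 m and 0.15 rad, less where a joint would pass 70% of its speed; a pose out of reach is approached as far as the arm can. OPENING is the finger opening in m, set as the command begins (- or left out keeps the last). The fingers move at their own pace and stop on an object; FORCE is the grip in N (left out, the last holds). Time passes only in rows, so rows that do not move let the fingers close. It prints the time, the measured TCP pose, the force, the opening and the grip force at its end.
- ctrl.get_obs(): the state, without advancing time (a new reading comes with each control period).
- eyes.camera(name): name is "scene" or "top" or "wrist"; returns a dict with "pixels" (400x640x3 uint8, blue, green, red), "fx", "fy", "cx", "cy" (pixels), "extrinsics" (4x4, takes a point from camera to world coordinates). Camera axes: x right, y up, looking along -z (the intrinsics and any distortion apply to the point x, -y, -z); pixel columns grow to the right and rows downward; lengths in m; the calibration is good to about 2 mm. A picture is of the moment at which its call begins. There is no depth.
- ctrl.hand_in(): hands the job in; it is judged then, once.
The state is a dict: "time_s": time; "qpos": joint angles; "joint_vel": joint speeds; "tau": joint torques, N m; "ee_pos": TCP position; "eef_rot": TCP orientation; "force": force on the tool from outside, world axes, zero at the start; "moment": the same for the moment, N m; "grip_width": finger opening in m; "grip_force": force on a finger pad.
Only numpy, scipy, OpenCV 4.12 (cv2) and the standard library are available. Lean on these libraries where they do the work, as an engineer would, in place of code of your own. Each camera call takes 0.05 s, during which the arm holds its last target. There are 200 camera calls.

TASK

Get the pour-over coffee stand ready for the tall mug: first swing its folded ring arm out over the base until it clicks fully home, then take the sliding carriage by its open cam lever, raise it until the top of the collar just meets the rubber marker ring on the post (without shifting the marker), and keep it there while you swing the lever fully closed. Finish still gripping the lever, do not let go, and leave everything else on the worktop where it stands.

Things in the scene. Friction and masses are not known exactly. Their poses are not given: they have to be found in the camera images.
- stand: Pour-over coffee stand, fixed to the worktop; origin on the worktop under the axis of its steel post (20 mm thick, 274 mm tall), z up. Wooden base board 255 x 146 mm, top at 20 mm, reaching from 60 mm on the post's +x side to 195 mm on its -x side, where the round drip plate (cup place) lies
- carriage (a joint): height of the sliding carriage (aluminium collar 42 mm across, 66 mm tall, about 0.35 kg with ring arm and lever) above its lowest position, m, 0 to 0.135. With the lever open it drops back to 0 when nothing holds it; everything on it rises with it
- collar_top (a point): centre of the collar's top edge, on the post axis; 121 mm above the worktop when carriage is 0
- marker_under (a point): centre of the underside of the black rubber marker ring (29 mm across, 5 mm thick) that sits tightly on the post, 65 to 105 mm above the collar's lowest top edge; it moves only when pushed with more than 5 N
- ring_arm (a joint): angle of the ring arm about an upright pin 34 mm from the post axis on the stand's -x side, rad, anticlockwise from above: 0 folded (arm points to the stand's +y), 1.5 fully out against its stop (points along the stand's -x, ring over the drip plate). A spring detent must be overcome between 0.8 and 1.17 (about 3 N at the ring), then it pushes the arm home and keeps it there
- ring_center (a point): centre of the ring of the ring arm, 75 mm from the arm's pin, 65 mm above the worktop when carriage is 0. The ring is a round steel rod 8 mm thick, 76 mm clear inside, 92 mm outside; free all round, it can be pinched across the rod from above (one finger inside the ring) or hooked from inside
- lever (a joint): angle of the cam lever about an upright pin 32 mm from the post axis on the stand's -y side, rad, anticlockwise from above: 0 fully open (points along the stand's -y), 1.62 fully closed (points along the stand's +x, 3 degrees beyond). It turns easily; in the last 0.35 the cam bites on the post and the push at the paddle rises to about 10 N; closed, it clamps the carriage and stays
- paddle: black upright paddle at the end of the cam lever, 11 mm thick (its x), 52 mm long (its y, along the lever), 24 mm tall; origin at its middle, 80 mm from the lever's pin, 109 mm above the worktop when carriage is 0. Pinched from above across its thickness it carries the whole carriage up
- mug: green and white tall mug, 107 mm high, 90 mm across with its handle 122 mm; bystander, origin under its middle
- dripper: white ceramic coffee dripper, open cone 104 mm across and 80 mm high with a handle loop; bystander
- teaspoon: steel teaspoon, 139 mm long; bystander
- bowl: white bowl, 130 mm across, 58 mm high; bystander
- lemon: lemon, 78 mm long, 56 mm high; bystander
- tub: yoghurt tub, 72 mm across and high; bystander
- glass: clear drinking glass, 84 mm across, 89 mm high; bystander

How it is judged:
On the way, in this order (a step that is already met when the one before it is completed fails the run):
1. the ring arm is swung fully out and seated past its detent (value of joint ring_arm above 1.43 rad), for 0.2 s.
2. the carriage is held by the lever, still open, with the collar's top within 7 mm of the underside of the marker ring (z of collar_top in the frame of marker_under between -0.007 and 0.007 m and value of joint lever below 1 rad and contact force between the fingers and paddle above 1 N), for 0.2 s.
At the end, for the whole second after the job is handed in: The ring arm is out within 0.07 rad of its stop; the collar's top is within 7 mm of the underside of the marker ring; the lever is closed to within 0.12 rad of its stop; the fingers still hold the lever (more than 2 N) and nothing moves (value of joint ring_arm above 1.43 rad and z of collar_top in the frame of marker_under between -0.007 and 0.007 m and value of joint lever above 1.5 rad and contact force between the fingers and paddle above 2 N and linear speed of paddle below 0.02 m/s); the arm keeps its last pose, push and grip.
It fails at once if the marker ring is shifted more than 6 mm (distance of marker_under from where it was at the start of the episode above 0.006 m).
It fails at once if the lever is closed past 1.3 rad while the collar is more than 15 mm off the mark (value of joint lever above 1.3 rad and (z of collar_top in the frame of marker_under below -0.015 m or z of collar_top in the frame of marker_under above 0.015 m)).
It fails at once if the mug is moved more than 20 mm (distance of mug from where it was at the start of the episode above 0.02 m).
It fails at once if the dripper is moved more than 20 mm (distance of dripper from where it was at the start of the episode above 0.02 m).
It fails at once if another bystander is moved more than 30 mm (distance of any of teaspoon, bowl, lemon, tub, glass from where it was at the start of the episode above 0.03 m).
It also fails if it takes over 53 s, if anything falls off the work surface, if the arm or the gripper's body presses on something with over 40 N, if the wrist force passes 120 N, or if a joint passes its speed limit or range.

## Working session

There is one attempt and no reset: what is moved stays moved. The work goes in short steps, Python scripts to look and compute and a shell command to move; the robot and the scene stay as the last step left them, time stands still between calls to the robot, and variables do not carry over. Pictures are saved under pics/ and viewed, at most 10 in all, crops included, and the job is handed in when it is done.

```bash
mkdir -p pics; cat > h.py <<'E'
import numpy as np, cv2
from station import ctrl, eyes
def shot(n,f):
    c=eyes.camera(n); cv2.imwrite(f'pics/{f}.png',c['pixels']); np.savez(f'pics/{f}.npz',**{k:v for k,v in c.items()}); return c
def load(f): return dict(np.load(f'pics/{f}.npz',allow_pickle=True))
def proj(c,p):
    E=np.array(c['extrinsics']); q=np.linalg.inv(E)@np.r_[p,1]
    return np.array([c['cx']+c['fx']*q[0]/-q[2], c['cy']+c['fy']*(-q[1])/-q[2]])
def ray(c,u,v):
    E=np.array(c['extrinsics']); d=E[:3,:3]@np.array([(u-c['cx'])/c['fx'],-(v-c['cy'])/c['fy'],-1]); return E[:3,3],d
def atz(c,u,v,z):
    o,d=ray(c,u,v); return o+d*(z-o[2])/d[2]
E
python3 - <<'E'
from h import *
for n in ['scene','top']:
    c=shot(n,n+'0'); print({k:v for k,v in c.items() if k!='pixels'})
o=ctrl.get_obs(); print(o, ctrl.tip_extent)
E
```

```text
{'fx': 382.5723858907131, 'fy': 382.5723858907131, 'cx': 323.0171430732714, 'cy': 192.04532745747989, 'extrinsics': array([[-0.90073211,  0.32581316, -0.28727591,  0.24417939],
       [-0.43435796, -0.66972527,  0.60232983,  0.55171698],
       [ 0.00385105,  0.6673184 ,  0.74476259,  0.86974124],
       [ 0.        ,  0.        ,  0.        ,  1.        ]])}
{'fx': 400.25088005150917, 'fy': 400.25088005150917, 'cx': 310.75912408116784, 'cy': 199.58083369115013, 'extrinsics': array([[-0.00588332,  0.9802369 , -0.19773976,  0.29794383],
       [-0.99979567, -0.00194178,  0.02012092, -0.01805918],
       [ 0.0193393 ,  0.19781774,  0.98004803,  1.19662466],
       [ 0.        ,  0.        ,  0.        ,  1.        ]])}
{'time_s': 0.1, 'qpos': array([ 1.24438991e+00,  3.00393835e-01,  1.52151061e+00,  2.44154896e-05,
        1.32067001e+00, -6.66072626e-02]), 'joint_vel': array([ 0.00083791, -0.00030311, -0.00259921,  0.00010413,  0.00014204,
       -0.00114848]), 'tau': array([ 4.69889983e-04, -5.32646620e+01, -3.53279507e+01,  7.09356135e-02,
        2.36155617e-02, -2.47116759e-05]), 'ee_pos': array([0.14122356, 0.53135062, 0.22695851]), 'eef_rot': array([-3.14061461e+00, -8.89435861e-05,  2.88178740e+00]), 'force': array([-0.0304141 ,  0.22122469, -0.32336148]), 'moment': array([-0.05726372,  0.00688485,  0.01950402]), 'grip_force': 0.0, 'grip_width': 0.09403439566386232} 0.022
```

View pics/scene0.png

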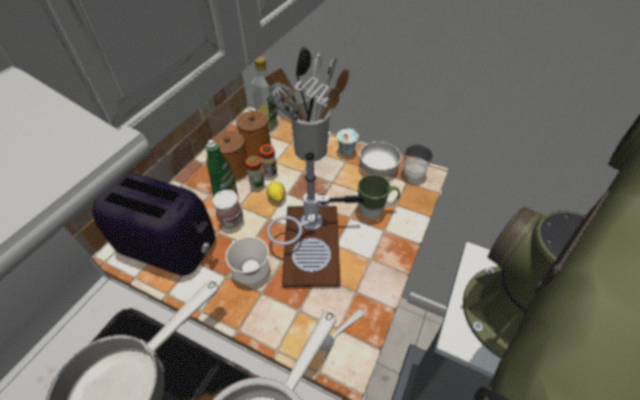

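View pics/top0.png

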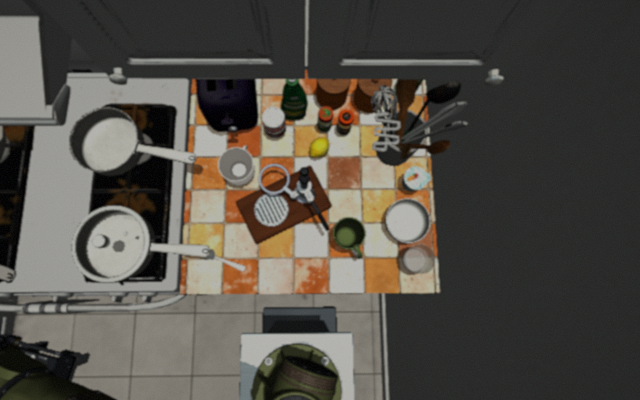

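The scene view shows the stand with its post at about (311,190), the ring at (284,230), the paddle beside the mug at about (345,199) and the drip plate at (311,255). In the top view the post is at about (303,185), the ring at (275,179) and the mug at (349,233). I'll enlarge both.

```bash
python3 - <<'E'
import cv2
a=cv2.imread('pics/top0.png')[150:270,220:380]; cv2.imwrite('pics/topc.png',cv2.resize(a,None,fx=5,fy=5,interpolation=cv2.INTER_CUBIC))
a=cv2.imread('pics/scene0.png')[145:295,250:400]; cv2.imwrite('pics/scenec.png',cv2.resize(a,None,fx=4,fy=4,interpolation=cv2.INTER_CUBIC))
E
```

```text
(no output)
```

View pics/topc.png

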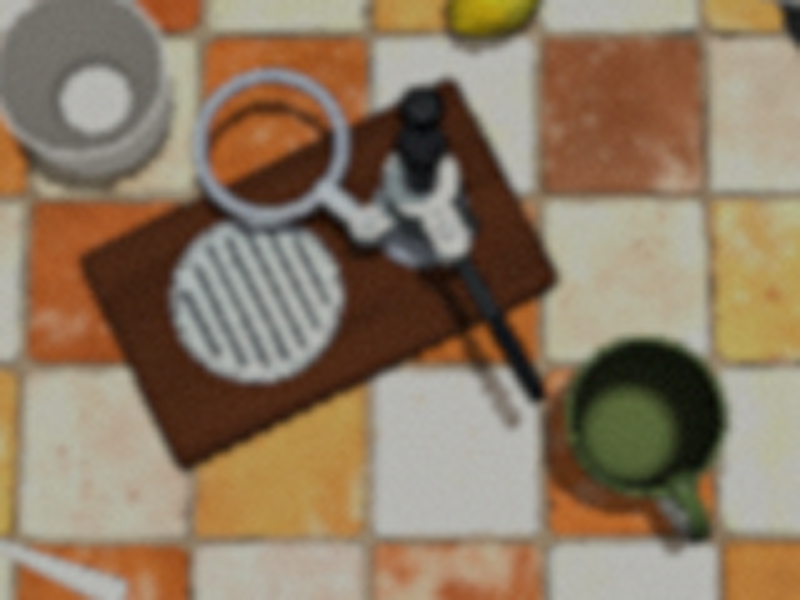

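View pics/scenec.png

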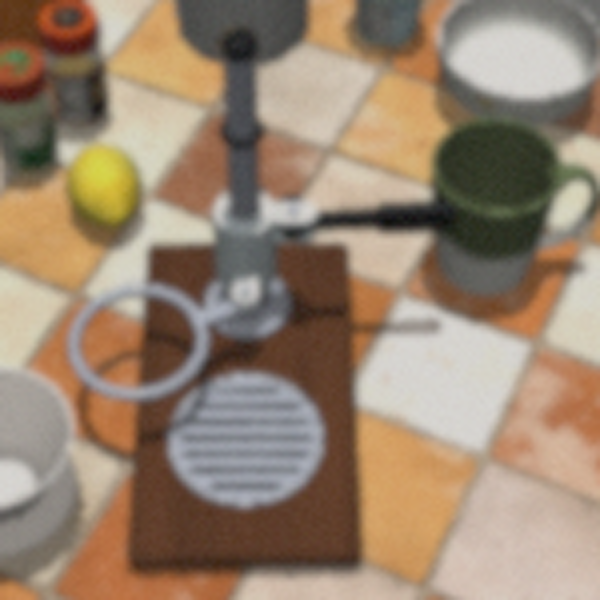

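```bash
cat > fit.py <<'E'
from h import *
from scipy.optimize import least_squares
T=load('top0');S=load('scene0')
t=lambda u,v:np.array([220+(u-2)/5,150+(v-2)/5]); s=lambda u,v:np.array([250+(u-1.5)/4,145+(v-1.5)/4])
def W(p,P): c,n=np.cos(p[2]),np.sin(p[2]); return np.array([p[0]+c*P[0]-n*P[1],p[1]+n*P[0]+c*P[1],P[2]])
cor=[(-.195,-.073,.02),(-.195,.073,.02),(.06,.073,.02),(.06,-.073,.02)]
obs=[(T,P,t(*q)) for P,q in zip(cor,[(185,467),(80,260),(450,82),(555,283)])]+[(S,P,s(*q)) for P,q in zip(cor,[(358,562),(133,562),(150,248),(347,248)])]
def rc(p): a=np.pi/2+p[3]; return (-.034+.075*np.cos(a),.075*np.sin(a),.065)
def res(p):
    r=[proj(c,W(p,P))-q for c,P,q in obs]
    r+=[proj(T,W(p,rc(p)))-t(273,147), proj(S,W(p,rc(p)))-s(139,341)]
    r+=[proj(S,W(p,(0,0,p[4]+.0025)))-s(241,133)]
    return np.concatenate(r)
if __name__=='__main__':
    f=least_squares(res,[.45,0,-1,.3,.2]); p=f.x; print(p.round(4)); print(f.fun.reshape(-1,2).round(1).tolist())
    np.save('p.npy',p)
    for n,P in [('post top',(0,0,.274)),('paddle end',(0,-.138,.109)),('paddle start',(0,-.086,.109)),('marker',(0,0,p[4]))]:
        w=W(p,P); a=proj(T,w);b=proj(S,w); print(n,w.round(4),'topc',(a-[220,150])*5+2,'scenec',(b-[250,145])*4+1.5)
    print('ring',W(p,rc(p)),'pin',W(p,(-.034,0,0.065)))
    # mug rim z=.107
    print('mug',atz(T,*t(645,415),.107),'dripper',atz(T,*t(80,80),.08))
E
python3 fit.py
```

```text
[ 0.5522 -0.0207 -1.1084  0.3612  0.1942]
[[-1.5, 2.1], [-1.4, -0.3], [0.8, -1.4], [1.8, 0.4], [1.6, 0.0], [-1.8, 0.6], [-0.8, -1.0], [0.5, -1.4], [0.0, -0.2], [-0.4, 0.3], [0.3, -0.0]]
post top [ 0.5522 -0.0207  0.274 ] topc [420.79161586 109.93211211] scenec [239.23210108  39.29100827]
paddle end [ 0.4287 -0.0823  0.109 ] topc [533.40214908 408.86480589] scenec [455.86901355 224.72589142]
paddle start [ 0.4753 -0.0591  0.109 ] topc [490.16464979 324.82649873] scenec [376.4668181 225.3166834]
marker [ 0.5522 -0.0207  0.1942] topc [420.45204022 151.09762957] scenec [242.17683798 135.80598621]
ring [0.58804051 0.06474709 0.065     ] pin [0.53707214 0.00972687 0.065     ]
mug [ 0.42538248 -0.14348909  0.107     ] dripper [0.62369227 0.17533028 0.08      ]
```

The fit puts the post at (0.552,-0.021) with yaw -1.108. The ring arm is at about 0.36 rad and the marker underside at z ≈ 0.194. I'll turn the tool square to the world and go above the ring.

```bash
python3 -m crank '[[0,0,-0.005,0,0,0.1457],[0,0,-0.005,0,0,0.1457],[0,0,-0.005,0,0,0.1457],[0,0,-0.005,0,0,0.1457],[0,0,-0.005,0,0,0.1457],[0,0,0,0,0,0.1457],[0,0,0,0,0,0.1457],[0,0,0,0,0,0.1457],[0,0,0,0,0,0.1457]]' 0.09 && python3 -m crank '[[-0.035,0.033,0,0,0,0],[-0.035,0.033,0,0,0,0],[-0.035,0.033,0,0,0,0],[-0.035,0.033,0,0,0,0],[-0.035,0.033,0,0,0,0],[-0.035,0.033,0,0,0,0],[-0.035,0.033,0,0,0,0],[-0.035,0.033,0,0,0,0],[-0.035,0.033,0,0,0,0],[-0.035,0.033,0,0,0,0]]' && python3 -m crank '[[-0.035,0.033,0,0,0,0],[-0.03,0.03,0,0,0,0],[-0.025,0.03,0,0,0,0],[0,0,0,0,0,0],[0,0,0,0,0,0]]' 
python3 - <<'E'
from h import *
c=shot('wrist','w1'); print(c['extrinsics'],c['fx'],c['cx'],c['cy']); print(ctrl.get_obs()['qpos'])
cv2.imwrite('pics/w1b.png',cv2.resize(c['pixels'],(800,500)))
E
```

```text
time_s: 1.0
ee_pos: [0.1412, 0.5314, 0.2521]
eef_rot: [-3.141, 0.001, 1.564]
force: [-0.2, 0.2, -0.2]
grip_width: 0.0901
grip_force: 0.0
time_s: 2.0
ee_pos: [0.4721, 0.1796, 0.2523]
eef_rot: [-3.141, 0.0, 1.57]
force: [0.3, 0.6, 0.5]
grip_width: 0.0901
grip_force: 0.0
time_s: 2.5
ee_pos: [0.5641, 0.091, 0.2517]
eef_rot: [-3.14, 0.0, 1.569]
force: [0.6, -0.1, 0.1]
grip_width: 0.0901
grip_force: 0.0
[[ 0.99999704  0.00163732  0.00179822  0.56500235]
 [-0.00206953  0.96126437  0.27562024  0.17198201]
 [-0.00127728 -0.27562315  0.96126492  0.40800659]
 [ 0.          0.          0.          1.        ]] 348.95314890842764 318.3062183157413 197.41323937537962
[9.70968171e-02 3.30380531e-01 1.42364901e+00 1.69999870e-04
 1.38844395e+00 9.74466341e-02]
```

View pics/w1b.png

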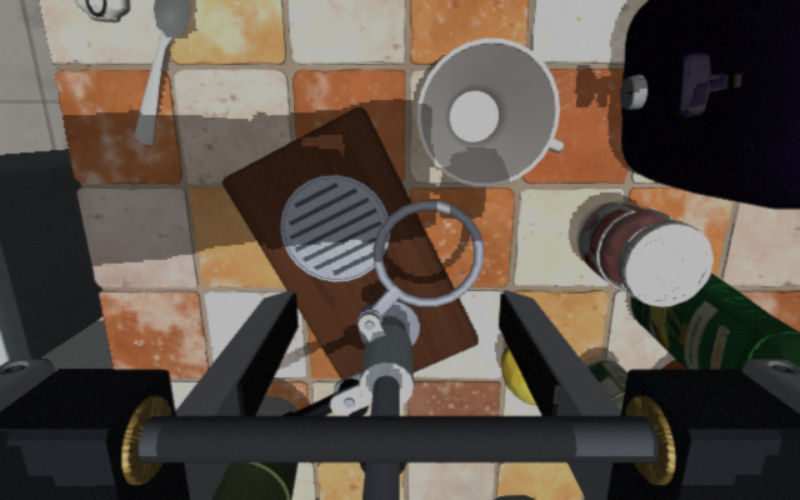

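The wrist view is sharp. The ring centre is at (428,254) in the 1.25× picture, the board corners are at (223,181), (360,108) and (478,344), and the ring-arm pin is at (370,323). I'll refit with these.

```bash
cat > fit2.py <<'E'
from fit import *
Wc=load('w1'); w=lambda u,v:np.array([u/1.25,v/1.25])
def res2(p):
    r=list(res(p)*.5)
    for P,q in [(cor[0],(222,181)),(cor[1],(361,107)),(cor[2],(479,344))]: r+=list((proj(Wc,W(p,P))-w(*q))*1.5)
    r+=list((proj(Wc,W(p,rc(p)))-w(428,254))*2)
    return np.array(r)
f=least_squares(res2,np.load('p.npy')); p=f.x; print(p.round(4)); print(f.fun.reshape(-1,2)[-4:].round(1).tolist())
np.save('p.npy',p)
print('ring',W(p,rc(p)),'from wrist',atz(Wc,*w(428,254),.065),'pin',W(p,(-.034,0,0.065)),'pinpix',proj(Wc,W(p,(-.034,0,.075)))*1.25)
print('paddle',W(p,(0,-.112,.109)))
for a in (p[3],.8,1.2,1.5): 
    q=list(p);q[3]=a; print(a,W(p,rc(q)).round(4))
print('crock',atz(S,314,155,0))
E
python3 fit2.py
```

```text
[ 0.5557 -0.0211 -1.1129  0.4165  0.1922]
[[-5.8, 0.2], [2.3, -3.1], [4.0, 3.6], [-0.7, 0.9]]
ring [0.58875774 0.06693574 0.065     ] from wrist [0.58910084 0.0674061  0.065     ] pin [0.54064693 0.0094001  0.065     ] pinpix [369.68452026 323.90243826]
paddle [ 0.45521499 -0.07060854  0.109     ]
0.4164747680585155 [0.5888 0.0669 0.065 ]
0.8 [0.5637 0.0808 0.065 ]
1.2 [0.5341 0.0841 0.065 ]
1.5 [0.5123 0.0789 0.065 ]
crock [ 0.67897002 -0.28824291  0.        ]
```

```bash
python3 -m crank '[[-0.012,0.0125,0.02,0,0,0],[-0.012,0.0125,0.02,0,0,0],[0,0,0.02,0,0,0],[0,0,0.02,0,0,0],[0,0,0.01,0,0,0],[0,0,0,0,0,0]]' 0 10 && python3 -m crank '[[0,0,0.03,0,0,0],[0,0,0.03,0,0,0],[0,0,0.02,0,0,0],[0,0,0.015,0,0,0],[0,0,0,0,0,0]]'
```

```text
time_s: 3.15
ee_pos: [0.5883, 0.0682, 0.1617]
eef_rot: [-3.14, 0.0, 1.572]
force: [-0.6, -0.6, 1.0]
grip_width: 0.0456
grip_force: 0.0
time_s: 3.65
ee_pos: [0.5887, 0.0677, 0.0666]
eef_rot: [-3.14, 0.0, 1.571]
force: [0.1, 0.1, 0.5]
grip_width: 0.0055
grip_force: 0.0
```

```bash
python3 -m crank '[[0.005,-0.008,0,0,0,0],[0.005,-0.008,0,0,0,0],[0.004,-0.009,0,0,0,0],[0.001,-0.01,0,0,0,0],[0.001,-0.01,0,0,0,0],[0.001,-0.01,0,0,0,0]]' && python3 -m crank '[[-0.002,-0.007,0,0,0,0],[-0.002,-0.007,0,0,0,0],[-0.001,-0.008,0,0,0,0]]' && python3 -m crank '[[-0.004,-0.006,0,0,0,0],[-0.004,-0.006,0,0,0,0],[-0.004,-0.006,0,0,0,0]]' &&  python3 -m crank '[[-0.004,-0.006,0,0,0,0],[0,0,0,0,0,0]]'
python3 - <<'E'
from h import *
c=shot('wrist','w2'); cv2.imwrite('pics/w2b.png',cv2.resize(c['pixels'],(800,500)))
E
```

```text
time_s: 4.25
ee_pos: [0.5333, 0.0844, 0.0677]
eef_rot: [3.141, 0.0, 1.571]
force: [1.2, -1.2, 0.4]
grip_width: 0.0007
grip_force: 0.5
time_s: 4.55
ee_pos: [0.5126, 0.0789, 0.0679]
eef_rot: [3.139, 0.0, 1.57]
force: [3.8, -1.8, -0.1]
grip_width: 0.0007
grip_force: 1.7
time_s: 4.85
ee_pos: [0.4934, 0.067, 0.0673]
eef_rot: [-3.141, 0.0, 1.57]
force: [-0.5, -1.0, -0.1]
grip_width: 0.0005
grip_force: 0.0
time_s: 5.05
ee_pos: [0.4877, 0.0631, 0.0675]
eef_rot: [3.142, -0.0, 1.57]
force: [0.4, 1.3, 0.1]
grip_width: 0.0006
grip_force: 0.4
```

View pics/w2b.png

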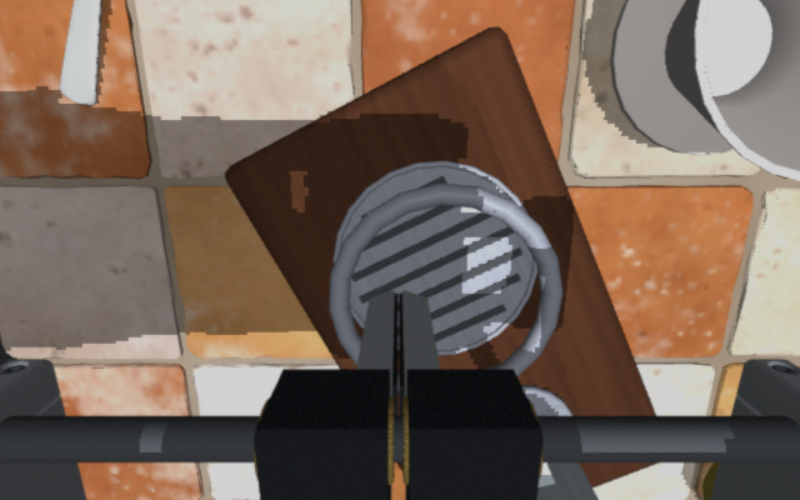

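The ring now lies over the drip plate, with its centre at about (446,285). The force dropped after the detent. I'll push a little further against the stop to confirm.

```bash
python3 -m crank '[[-0.003,-0.004,0,0,0,0],[0,0,0,0,0,0]]' &&  python3 -m crank '[[-0.001,-0.003,0,0,0,0],[0,0,0,0,0,0]]'; python3 - <<'E'
from fit import *
c=load('w2');p=np.load('p.npy')
for a in (1.3,1.4,1.5):
    q=list(p);q[3]=a; r=W(p,rc(q)); print(a,proj(c,r)*1.25,[ (proj(c,r+d)*1.25).round(0).tolist() for d in np.array([[-.046,0,0],[.046,0,0],[0,.046,0]])])
E
```

```text
time_s: 5.3
ee_pos: [0.486, 0.0615, 0.0683]
eef_rot: [3.136, -0.002, 1.57]
force: [12.1, 12.7, -3.4]
grip_width: 0.0006
grip_force: 8.8
time_s: 5.5
ee_pos: [0.4852, 0.061, 0.0693]
eef_rot: [3.13, -0.003, 1.57]
force: [24.0, 16.3, -3.2]
grip_width: 0.0007
grip_force: 15.0
1.3 [496.87712029 284.74441379] [[378.0, 285.0], [615.0, 285.0], [505.0, 165.0]]
1.4 [477.89353925 289.00844223] [[360.0, 289.0], [596.0, 289.0], [484.0, 170.0]]
1.5 [459.49282454 294.95992929] [[342.0, 295.0], [577.0, 295.0], [464.0, 177.0]]
```

The stop is firm, so the ring arm is seated. I'll back off, rise and move over the paddle.

```bash
python3 -m crank '[[0.006,0.010,0,0,0,0],[0.006,0.010,0,0,0,0],[0,0,0.0,0,0,0],[0,0,-0.03,0,0,0],[0,0,-0.04,0,0,0],[0,0,-0.04,0,0,0],[0,0,-0.04,0,0,0],[0,0,-0.03,0,0,0]]' && python3 -m crank '[[-0.036,-0.013,0,0,0,0],[-0.036,-0.013,0,0,0,0],[-0.036,-0.013,0,0,0,0],[-0.036,-0.013,0,0,0,0]]' 0.05 && python3 -m crank '[[0,0,0,0,0,0.139],[0,0,0,0,0,0.139],[0,0,0,0,0,0.139],[0,0,0,0,0,0.139],[0,0,0,0,0,0.139],[0,0,0,0,0,0.139],[0,0,0,0,0,0.139],[0,0,0,0,0,0.14],[0,0,0,0,0,0],[0,0,0,0,0,0]]'
python3 - <<'E'
from h import *
c=shot('wrist','w3'); cv2.imwrite('pics/w3b.png',cv2.resize(c['pixels'],(800,500)))
E
```

```text
time_s: 6.3
ee_pos: [0.5009, 0.0712, 0.2497]
eef_rot: [3.141, 0.0, 1.57]
force: [-0.2, 0.2, 0.3]
grip_width: 0.0003
grip_force: 0.0
time_s: 6.7
ee_pos: [0.448, -0.0738, 0.2472]
eef_rot: [-3.141, 0.0, 1.571]
force: [0.7, 0.6, 0.4]
grip_width: 0.0287
grip_force: 0.0
time_s: 7.7
ee_pos: [0.4489, -0.0726, 0.2472]
eef_rot: [-3.141, 0.001, 0.462]
force: [0.5, -0.7, -0.3]
grip_width: 0.0498
grip_force: 0.0
```

View pics/w3b.png

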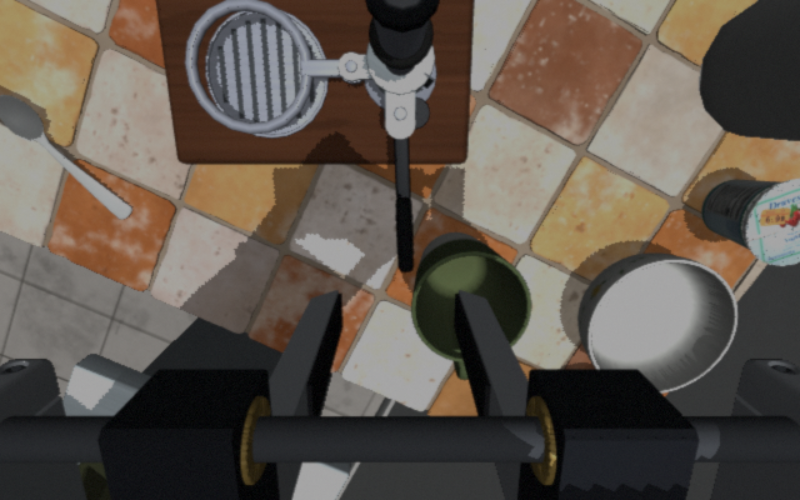

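The ring arm lies straight out to the left. The paddle runs from (403,195) to (406,270), and the lever pin is at (400,114).

```bash
python3 - <<'E'
from fit import *
c=load('w3');p=np.load('p.npy')
w=lambda u,v:(u/1.25,v/1.25)
a=atz(c,*w(404,195),.121);b=atz(c,*w(405.5,269),.121);pin=atz(c,*w(400,114),.13)
print(a,b,np.linalg.norm(a-b),pin,W(p,(0,-.032,0)))
m=(a+b)/2; d=b-a; print('mid',m,'angle',np.arctan2(d[1],d[0]),'pred open',p[2]-np.pi/2)
print('pred pin pix',proj(c,W(p,(0,-.032,.13)))*1.25,'pred paddle ends',proj(c,W(p,(0,-.086,.121)))*1.25,proj(c,W(p,(0,-.138,.121)))*1.25)
print('ring',atz(c,*w(252,66),.065))
o=ctrl.get_obs();from scipy.spatial.transform import Rotation as R
r=R.from_euler('xyz',o['eef_rot']); print('tool delta to mid', r.inv().apply(m-o['ee_pos']), o['ee_pos'], o['qpos'])
tp=o['ee_pos']+r.apply([0,0,.022-.0]); print('tip pix',proj(c,tp)*1.25)
E
```

```text
[ 0.48207161 -0.06028457  0.121     ] [ 0.43700042 -0.08404169  0.121     ] 0.050949116702335547 [ 0.52598078 -0.0354542   0.13      ] [ 0.52697365 -0.03524339  0.        ]
mid [ 0.45953602 -0.07216313  0.121     ] angle -2.656499181867719 pred open -2.68369380014132
pred pin pix [400.42427628 112.28564305] pred paddle ends [399.97383061 199.02261895] [399.63288585 274.11565126]
ring [0.50908199 0.07526773 0.065     ]
tool delta to mid [0.00976057 0.0043829  0.12627142] [ 0.44890745 -0.07258874  0.24727668] [-2.40840000e-01  6.90317799e-02  1.74736675e+00 -8.69176413e-05
  1.32568388e+00  8.68544699e-01]
tip pix [398.05605816 311.89316338]
```

```bash
python3 -m crank '[[0.003,0.0022,0.01,0,0,-0.025],[0.003,0.0022,0.02,0,0,0],[0,0,0.02,0,0,0],[0,0,0.02,0,0,0],[0,0,0.015,0,0,0],[0,0,0,0,0,0]]' 0.03 && python3 -m crank '[[0,0,0.02,0,0,0],[0,0,0.015,0,0,0],[0,0,0.01,0,0,0],[0,0,0.005,0,0,0],[0,0,0,0,0,0]]'
python3 - <<'E'
from h import *
c=shot('wrist','w4'); cv2.imwrite('pics/w4b.png',cv2.resize(c['pixels'],(800,500)))
E
```

```text
time_s: 8.35
ee_pos: [0.4555, -0.0736, 0.1601]
eef_rot: [-3.139, 0.003, 0.485]
force: [-0.3, -0.4, 0.8]
grip_width: 0.0297
grip_force: 0.0
time_s: 8.85
ee_pos: [0.4565, -0.0738, 0.1124]
eef_rot: [-3.141, 0.0, 0.483]
force: [-0.1, -0.8, -0.2]
grip_width: 0.0302
grip_force: 0.0
```

View pics/w4b.png

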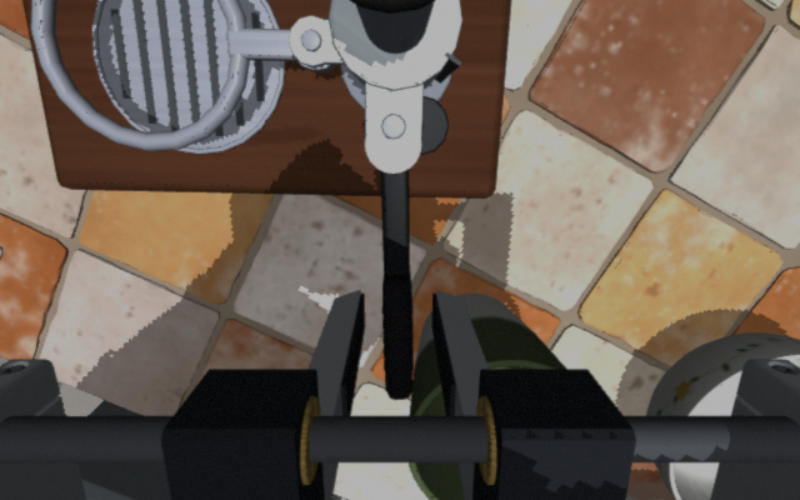

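The paddle sits centred between the open fingers, at (398,330), so I grip it now and lift 60 mm.

```bash
python3 -m crank '[[0,0,0,0,0,0],[0,0,0,0,0,0],[0,0,0,0,0,0],[0,0,0,0,0,0]]' 0 45 && python3 -m crank '[[0,0,-0.005,0,0,0],[0,0,-0.01,0,0,0],[0,0,-0.01,0,0,0],[0,0,-0.01,0,0,0],[0,0,-0.01,0,0,0],[0,0,-0.01,0,0,0],[0,0,-0.003,0,0,0],[0,0,-0.002,0,0,0],[0,0,0,0,0,0],[0,0,0,0,0,0]]'
python3 - <<'E'
from h import *
c=shot('scene','s5'); a=c['pixels'][145:245,270:380]; cv2.imwrite('pics/s5b.png',cv2.resize(a,None,fx=6,fy=6,interpolation=cv2.INTER_CUBIC))
E
```

```text
time_s: 9.3
ee_pos: [0.4564, -0.0735, 0.1127]
eef_rot: [-3.141, -0.0, 0.483]
force: [-0.5, 3.6, 2.0]
grip_width: 0.0108
grip_force: 45.0
time_s: 10.3
ee_pos: [0.4564, -0.0735, 0.172]
eef_rot: [-3.141, 0.0, 0.483]
force: [1.7, 4.8, -3.0]
grip_width: 0.0109
grip_force: 44.9
```

View pics/s5b.png

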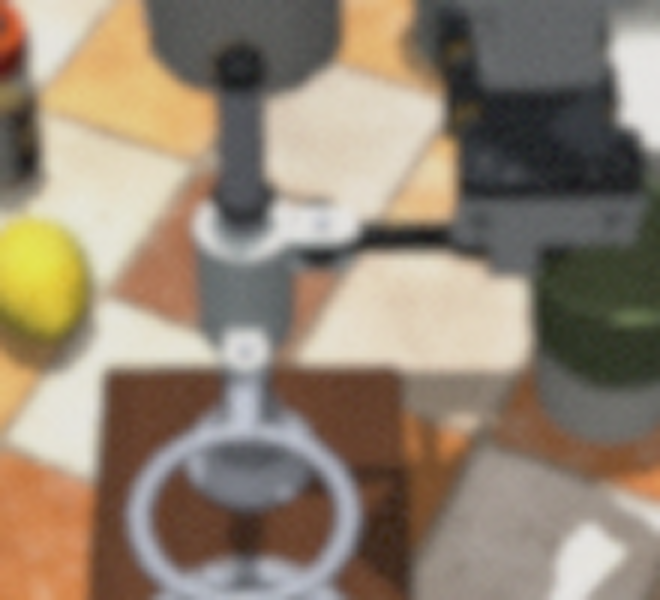

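The collar top is now at about z = 0.180, just below the marker at (243,203) in the crop. I'll feel upward in small steps.

```bash
python3 -m crank '[[0,0,-0.003,0,0,0],[0,0,-0.003,0,0,0],[0,0,0,0,0,0],[0,0,0,0,0,0]]'|grep -E 'ee_|force:'; for i in 1; do python3 -m crank '[[0,0,-0.001,0,0,0],[0,0,0,0,0,0]]'|grep -E 'ee_|force:';python3 -m crank '[[0,0,-0.001,0,0,0],[0,0,0,0,0,0]]'|grep -E 'ee_|force:'; done
```

```text
ee_pos: [0.4564, -0.0735, 0.178]
force: [1.1, 4.7, -2.7]
grip_force: 44.9
ee_pos: [0.4564, -0.0735, 0.179]
force: [1.0, 4.6, -2.4]
grip_force: 44.9
ee_pos: [0.4564, -0.0735, 0.18]
force: [1.9, 5.0, -3.0]
grip_force: 44.9
```

```bash
python3 - <<'E'
from fit import *
from scipy.optimize import brentq
p=np.load('p.npy'); c=load('s5')
z=lambda v:brentq(lambda h:proj(c,W(p,(0,0,h)))[1]-v,.05,.35)
f=lambda v:145+(v-2.5)/6
for n,v in [('marker mid',203),('marker low',218),('post top',62),('collar ring mid',225)]: print(n,z(f(v)))
print(z(145+(133-1.5)/4), proj(c,W(p,(0,0,.19))))
E
```

```text
marker mid 0.19288068254196983
marker low 0.1839783691738124
post top 0.27083561780668225
collar ring mid 0.17978077345735163
0.19479308149020017 [309.03303195 179.22949333]
```

```bash
python3 -m crank '[[0,0,-0.001,0,0,0],[0,0,0,0,0,0]]'|grep -E 'ee_| force:|^force'; python3 -m crank '[[0,0,-0.001,0,0,0],[0,0,0,0,0,0]]'|grep -E 'ee_|^force';  python3 -m crank '[[0,0,-0.001,0,0,0],[0,0,0,0,0,0]]'|grep -E 'ee_|^force'; python3 -m crank '[[0,0,-0.001,0,0,0],[0,0,0,0,0,0]]'|grep -E 'ee_|^force'
```

```text
ee_pos: [0.4564, -0.0735, 0.181]
force: [0.9, 5.6, -3.0]
ee_pos: [0.4564, -0.0735, 0.182]
force: [0.4, 5.4, -3.7]
ee_pos: [0.4564, -0.0735, 0.183]
force: [1.3, 5.1, -3.2]
ee_pos: [0.4564, -0.0735, 0.184]
force: [1.3, 4.8, -2.4]
```

```bash
python3 -m crank '[[0,0,-0.001,0,0,0],[0,0,0,0,0,0]]'|grep -E 'ee_|^force'; python3 -m crank '[[0,0,-0.001,0,0,0],[0,0,0,0,0,0]]'|grep -E 'ee_|^force'; python3 - <<'E'
from h import *
c=shot('scene','s6')
for f in ('scene0','s5','s6'):
    g=cv2.cvtColor(load(f)['pixels'],cv2.COLOR_BGR2GRAY)[150:200]; print(f, 'mid',g[:,309:312].mean(1).astype(int).tolist()); print('  side',g[:,306].tolist(),g[:,314].tolist())
E
```

```text
ee_pos: [0.4564, -0.0735, 0.185]
force: [1.7, 5.7, -3.4]
ee_pos: [0.4564, -0.0735, 0.186]
force: [1.3, 5.7, -3.1]
scene0 mid [81, 72, 56, 42, 40, 42, 39, 33, 28, 36, 53, 67, 73, 77, 76, 76, 75, 76, 77, 76, 75, 76, 76, 74, 76, 75, 77, 78, 73, 64, 51, 49, 60, 72, 75, 77, 75, 77, 77, 78, 75, 77, 76, 77, 78, 79, 76, 78, 82, 98]
  side [85, 83, 76, 63, 55, 40, 42, 45, 49, 63, 80, 95, 101, 107, 107, 111, 114, 107, 101, 100, 105, 115, 111, 99, 88, 80, 69, 63, 59, 58, 74, 89, 97, 98, 98, 99, 100, 98, 99, 102, 100, 107, 123, 149, 168, 179, 172, 162, 151, 151] [82, 81, 77, 71, 67, 62, 60, 58, 66, 71, 93, 118, 135, 143, 146, 145, 146, 146, 143, 148, 148, 147, 149, 142, 126, 102, 78, 63, 57, 62, 78, 88, 89, 90, 91, 92, 92, 94, 90, 89, 91, 88, 93, 110, 123, 125, 122, 123, 129, 134]
s5 mid [88, 80, 63, 48, 42, 45, 46, 38, 31, 41, 61, 77, 85, 86, 85, 85, 85, 86, 87, 86, 85, 85, 85, 85, 84, 86, 85, 84, 82, 71, 59, 57, 73, 96, 122, 147, 165, 171, 157, 130, 116, 112, 113, 112, 113, 113, 114, 116, 123, 151]
  side [94, 92, 85, 75, 60, 45, 49, 52, 55, 71, 88, 105, 111, 119, 121, 122, 126, 123, 116, 114,
[... 392 characters left out ...]
8, 81, 63, 51, 44, 46, 43, 36, 30, 39, 59, 76, 84, 83, 87, 84, 84, 83, 84, 85, 86, 86, 85, 84, 86, 84, 83, 85, 81, 72, 74, 117, 172, 192, 170, 135, 115, 113, 113, 113, 112, 112, 112, 114, 120, 148, 188, 214, 212, 198]
  side [95, 93, 88, 72, 55, 49, 46, 49, 54, 68, 91, 105, 114, 115, 121, 124, 124, 119, 114, 111, 121, 126, 135, 136, 138, 123, 105, 89, 86, 101, 131, 164, 187, 177, 147, 116, 109, 108, 109, 106, 110, 108, 108, 109, 113, 117, 127, 140, 144, 149] [89, 90, 89, 82, 76, 69, 71, 70, 72, 83, 103, 129, 150, 161, 163, 161, 163, 160, 158, 159, 160, 155, 143, 142, 146, 124, 95, 79, 83, 114, 158, 193, 201, 178, 133, 113, 105, 104, 104, 108, 104, 107, 103, 105, 106, 113, 125, 142, 156, 168]
```

```bash
python3 - <<'E'
from fit import *
from scipy.optimize import brentq
p=np.load('p.npy'); c=load('scene0'); E=c['extrinsics']
d=np.array(E[:2,3])-W(p,(0,0,0))[:2]; d/=np.linalg.norm(d)
pt=lambda r,h:np.r_[W(p,(0,0,0))[:2]+r*d,h]
z=lambda r,v:brentq(lambda h:proj(c,pt(r,h))[1]-v,.05,.35)
print('marker front mid z',z(.0145,180.6),'post top back/front edge',[proj(c,pt(r,.274))[1] for r in(-.01,.01)])
for h in (.1803,.1943): print(h,'collar rim rows: back, post front, front',[proj(c,pt(r,h))[1].round(2) for r in (-.021,.01,.021)])
# collar top, chamfer band bottom in s5/s6: transition rim->body ; reference from scene0 collar (z .121)
g=cv2.cvtColor(c['pixels'],cv2.COLOR_BGR2GRAY)[190:215]; print(g[:,309:312].mean(1).astype(int).tolist(), [proj(c,pt(r,.121))[1].round(2) for r in (-.021,.01,.021)])
E
```

```text
marker front mid z 0.20033780347215163 post top back/front edge [np.float64(150.96766218860802), np.float64(156.87137573225652)]
0.1803 collar rim rows: back, post front, front [np.float64(175.87), np.float64(184.89), np.float64(188.19)]
0.1943 collar rim rows: back, post front, front [np.float64(171.94), np.float64(180.97), np.float64(184.27)]
[75, 77, 76, 77, 78, 79, 76, 78, 82, 98, 115, 130, 132, 122, 111, 103, 102, 100, 103, 102, 101, 102, 104, 115, 141] [np.float64(191.63), np.float64(200.57), np.float64(203.84)]
```

By image, the marker underside is at about 0.198 and the collar top at about 0.194. I'll raise it a little more.

```bash
python3 -m crank '[[0,0,-0.001,0,0,0],[0,0,0,0,0,0]]'|grep -E 'ee_|^force'; python3 -m crank '[[0,0,-0.001,0,0,0],[0,0,0,0,0,0]]'|grep -E 'ee_|^force'; python3 -m crank '[[0,0,-0.0007,0,0,0],[0,0,0,0,0,0]]'|grep -E 'ee_|^force'
```

```text
ee_pos: [0.4564, -0.0735, 0.187]
force: [2.6, 5.3, -3.2]
ee_pos: [0.4564, -0.0735, 0.188]
force: [1.4, 5.7, -3.1]
ee_pos: [0.4564, -0.0735, 0.1887]
force: [1.1, 5.2, -2.8]
```

```bash
python3 -m crank '[[0,0,-0.001,0,0,0],[0,0,0,0,0,0]]'|grep -E 'ee_|^force'; python3 -m crank '[[0,0,-0.0007,0,0,0],[0,0,0,0,0,0]]'|grep -E 'ee_|^force'
```

```text
ee_pos: [0.4564, -0.0735, 0.1897]
force: [0.7, 6.2, -3.2]
ee_pos: [0.4564, -0.0735, 0.1904]
force: [1.7, 6.1, -2.5]
```

```bash
python3 -m crank '[[0,0,-0.001,0,0,0],[0,0,0,0,0,0]]'|grep -E 'ee_|^force'; python3 - <<'E'
from h import *
c=shot('scene','s7')
for f in ('s6','s7'):
    g=cv2.cvtColor(load(f)['pixels'],cv2.COLOR_BGR2GRAY)[170:205]
    for k in (304,306,310,314,316): print(f,k,g[:,k-1:k+1].mean(1).astype(int).tolist())
a=c['pixels'][145:220,280:380]; cv2.imwrite('pics/s7b.png',cv2.resize(a,None,fx=8,fy=8,interpolation=cv2.INTER_CUBIC))
E
```

```text
ee_pos: [0.4564, -0.0735, 0.1914]
force: [0.1, 5.1, -2.6]
s6 304 [169, 163, 163, 166, 178, 188, 196, 197, 198, 206, 205, 191, 162, 132, 112, 105, 106, 105, 107, 104, 106, 106, 107, 106, 110, 110, 115, 121, 128, 140, 166, 199, 219, 223, 215]
s6 306 [134, 140, 146, 148, 154, 145, 125, 111, 111, 129, 154, 179, 188, 170, 138, 113, 109, 107, 108, 106, 109, 107, 108, 107, 111, 113, 119, 129, 133, 139, 149, 172, 193, 203, 195]
s6 310 [86, 86, 86, 84, 86, 85, 83, 85, 82, 73, 73, 116, 172, 194, 172, 136, 116, 113, 113, 114, 114, 113, 112, 115, 121, 149, 188, 214, 212, 198, 197, 200, 184, 151, 140]
s6 314 [134, 131, 124, 124, 125, 107, 88, 77, 75, 98, 139, 179, 196, 181, 140, 114, 108, 105, 106, 107, 106, 107, 106, 105, 108, 121, 143, 162, 174, 184, 187, 169, 143, 127, 115]
s6 316 [201, 196, 188, 191, 199, 187, 165, 153, 160, 179, 201, 202, 180, 143, 115, 104, 103, 101, 99, 100, 101, 101, 102, 100, 100, 101, 104, 107, 114, 126, 135, 136, 130, 126, 121]
s7 304 [169, 172, 187, 205, 216, 219, 219, 218, 214, 203, 178, 147, 117, 106, 104, 106, 105, 105, 107, 106, 108, 108, 107, 109, 109, 112, 118, 129, 138, 149, 170, 201, 218, 222, 215]
s7 306 [136, 151, 168, 179, 182, 180, 176, 174, 184, 197, 203, 189, 155, 121, 107, 107, 106, 108, 106, 108, 108, 108, 109, 111, 118, 122, 128, 137, 148, 154, 154, 168, 191, 202, 198]
s7 310 [85, 86, 85, 87, 87, 86, 85, 89, 108, 133, 166, 185, 179, 143, 117, 113, 112, 112, 113, 112, 114, 114, 115, 126, 154, 191, 210, 208, 194, 197, 199, 177, 148, 147, 165]
s7 314 [123, 122, 136, 146, 149, 152, 153, 159, 174, 195, 208, 195, 160, 123, 109, 105, 105, 105, 107, 104, 103, 106, 107, 116, 133, 152, 167, 177, 184, 177, 158, 133, 118, 111, 111]
s7 316 [189, 189, 205, 216, 220, 220, 221, 221, 221, 216, 197, 164, 124, 108, 102, 101, 99, 100, 101, 101, 100, 98, 99, 101, 102, 102, 107, 117, 126, 132, 131, 129, 128, 123, 120]
```

View pics/s7b.png

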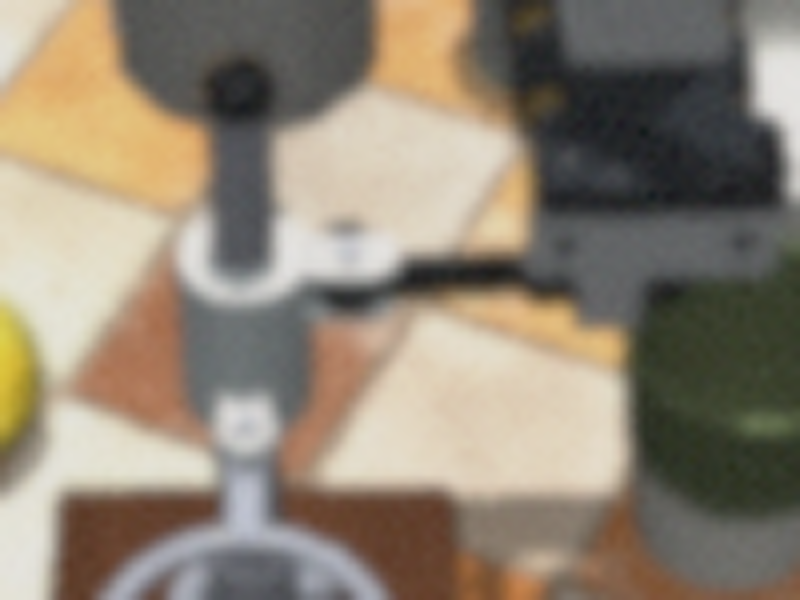

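The collar's rim has swallowed the marker without any contact force, so the collar is now slightly too high. I'll drop to the s5 height, check that the marker hasn't moved, and step up while reading profiles.

```bash
cat > prof.py <<'E'
import sys; from h import *
c=shot('scene',sys.argv[1]); g=cv2.cvtColor(c['pixels'],cv2.COLOR_BGR2GRAY)[170:190]
print([round(float(x),4) for x in ctrl.get_obs()['ee_pos']])
for k in (310,306,314): print(k,g[:,k-1:k+1].mean(1).astype(int).tolist())
E
python3 -m crank '[[0,0,0.005,0,0,0],[0,0,0.005,0,0,0],[0,0,0.005,0,0,0],[0,0,0.0044,0,0,0],[0,0,0,0,0,0],[0,0,0,0,0,0]]'|grep '^force'; python3 prof.py a1;
python3 -m crank '[[0,0,-0.006,0,0,0],[0,0,0,0,0,0],[0,0,0,0,0,0]]'|grep '^force'; python3 prof.py a2
python3 -m crank '[[0,0,-0.003,0,0,0],[0,0,0,0,0,0],[0,0,0,0,0,0]]'|grep '^force'; python3 prof.py a3
python3 - <<'E'
from h import *
g=cv2.cvtColor(load('s5')['pixels'],cv2.COLOR_BGR2GRAY)[170:190]
for k in (310,306,314): print('s5',k,g[:,k-1:k+1].mean(1).astype(int).tolist())
E
```

```text
force: [2.1, 5.9, -3.7]
[0.4564, -0.0735, 0.1717]
310 [86, 87, 85, 86, 85, 86, 86, 86, 82, 71, 58, 59, 73, 95, 118, 143, 163, 174, 161, 132]
306 [133, 139, 136, 121, 111, 100, 85, 83, 97, 121, 143, 153, 163, 176, 184, 191, 188, 163, 131, 112]
314 [140, 141, 142, 137, 124, 103, 85, 72, 72, 79, 85, 95, 111, 134, 160, 188, 197, 180, 143, 117]
force: [1.2, 5.2, -2.6]
[0.4564, -0.0736, 0.1779]
310 [85, 87, 86, 88, 86, 85, 86, 85, 81, 72, 59, 69, 102, 133, 161, 176, 167, 139, 116, 115]
306 [132, 141, 135, 124, 111, 101, 97, 98, 103, 116, 141, 163, 180, 194, 196, 175, 139, 117, 109, 108]
314 [140, 141, 140, 133, 115, 90, 79, 73, 71, 76, 91, 119, 152, 184, 202, 191, 156, 125, 110, 105]
force: [2.4, 5.3, -3.5]
[0.4564, -0.0735, 0.1808]
310 [85, 91, 86, 86, 87, 85, 87, 84, 81, 75, 62, 81, 122, 158, 183, 175, 143, 120, 113, 113]
306 [133, 140, 135, 124, 118, 118, 111, 106, 107, 121, 141, 164, 190, 199, 182, 148, 122, 110, 107, 110]
314 [139, 140, 135, 122, 104, 93, 83, 74, 71, 77, 106, 144, 182, 204, 196, 162, 127, 111, 106, 108]
s5 310 [85, 86, 85, 85, 85, 87, 85, 84, 83, 72, 59, 56, 72, 95, 121, 144, 161, 167, 156, 130]
s5 306 [134, 139, 135, 123, 110, 98, 87, 81, 95, 122, 142, 150, 156, 167, 181, 190, 184, 160, 126, 110]
s5 314 [139, 141, 141, 137, 126, 104, 82, 73, 75, 83, 91, 101, 113, 138, 168, 194, 199, 179, 142, 116]
```

The marker is unmoved, with its underside at about 0.193. I'll raise to that height and check clearance to the utensils for the closing arc.

```bash
python3 -m crank '[[0,0,-0.002,0,0,0],[0,0,-0.002,0,0,0],[0,0,0,0,0,0],[0,0,0,0,0,0],[0,0,0,0,0,0]]'; python3 - <<'E'
from h import *
T=load('top0');S=load('scene0')
for z in (.15,.25,.32): print(z,atz(T,375,150,z).round(3),atz(T,383,100,z).round(3))
# triangulate whisk bottom: scene whisk at (310,85)
E
```

```text
time_s: 15.5
ee_pos: [0.4564, -0.0735, 0.1848]
eef_rot: [-3.141, 0.0, 0.483]
force: [1.1, 5.8, -2.1]
grip_width: 0.0106
grip_force: 45.0
0.15 [ 0.648 -0.217  0.15 ] [ 0.795 -0.245  0.15 ]
0.25 [ 0.614 -0.198  0.25 ] [ 0.748 -0.223  0.25 ]
0.32 [ 0.591 -0.184  0.32 ] [ 0.714 -0.208  0.32 ]
```

```bash
python3 -m crank '[[0.0004,0.0081,0,0,0,-0.1],[0.0004,0.0081,0,0,0,-0.1],[0.0004,0.0081,0,0,0,-0.1],[0.0004,0.0081,0,0,0,-0.1],[0.0004,0.0081,0,0,0,-0.1],[0,0,0,0,0,0]]' && python3 -m crank '[[0.0004,0.0081,0,0,0,-0.1],[0.0004,0.0081,0,0,0,-0.1],[0.0004,0.0081,0,0,0,-0.1],[0.0004,0.0081,0,0,0,-0.1],[0.0004,0.0081,0,0,0,-0.1],[0,0,0,0,0,0],[0,0,0,0,0,0]]'
```

```text
time_s: 16.1
ee_pos: [0.4838, -0.1029, 0.1846]
eef_rot: [-3.14, -0.002, 0.986]
force: [3.3, 13.6, -3.5]
grip_width: 0.0109
grip_force: 45.0
time_s: 16.8
ee_pos: [0.5206, -0.1149, 0.1839]
eef_rot: [-3.138, -0.004, 1.484]
force: [-2.4, 17.7, -3.4]
grip_width: 0.0109
grip_force: 45.0
```

```bash
python3 -m crank '[[0.003,0,-0.0007,0,0,0],[0,0,0,0,0,0]]' && python3 -m crank '[[0.0006,0.0080,0,0,0,-0.1],[0.0006,0.0080,0,0,0,-0.1],[0,0,0,0,0,0]]' && python3 -m crank '[[0.0004,0.0040,0,0,0,-0.05],[0.0004,0.0040,0,0,0,-0.05],[0.0004,0.0040,0,0,0,-0.05],[0,0,0,0,0,0],[0,0,0,0,0,0]]'
```

```text
time_s: 17.0
ee_pos: [0.5206, -0.1145, 0.1851]
eef_rot: [-3.139, 0.001, 1.483]
force: [-5.4, -1.9, -2.7]
grip_width: 0.0105
grip_force: 45.0
time_s: 17.3
ee_pos: [0.5371, -0.1138, 0.1851]
eef_rot: [-3.139, 0.0, 1.684]
force: [-4.5, -2.8, -3.5]
grip_width: 0.0109
grip_force: 45.0
time_s: 17.8
ee_pos: [0.5485, -0.1113, 0.1855]
eef_rot: [-3.14, 0.001, 1.829]
force: [-3.3, -5.9, -4.6]
grip_width: 0.0107
grip_force: 45.1
```

```bash
python3 -m crank '[[0.0002,0.0040,0,0,0,-0.05],[0.0002,0.0040,0,0,0,-0.05],[0,0,0,0,0,0],[0,0,0,0,0,0]]' && python3 -m crank '[[0.0002,0.0040,0,0,0,-0.05],[0.0002,0.0040,0,0,0,-0.05],[0,0,0,0,0,0],[0,0,0,0,0,0]]'&& python3 -m crank '[[0.0002,0.0040,0,0,0,-0.05],[0,0,0,0,0,0],[0,0,0,0,0,0]]'
```

```text
time_s: 18.2
ee_pos: [0.556, -0.1086, 0.1855]
eef_rot: [-3.14, 0.001, 1.929]
force: [-2.8, -4.3, -3.2]
grip_width: 0.0105
grip_force: 45.1
time_s: 18.6
ee_pos: [0.5633, -0.1051, 0.1855]
eef_rot: [-3.14, 0.001, 2.029]
force: [-4.0, -3.9, -4.2]
grip_width: 0.0113
grip_force: 45.1
time_s: 18.9
ee_pos: [0.5656, -0.104, 0.1853]
eef_rot: [-3.137, -0.0, 2.078]
force: [-13.1, -10.3, -0.5]
grip_width: 0.0109
grip_force: 44.9
```

```bash
python3 -m crank '[[0.0002,0.0020,0,0,0,-0.025],[0,0,0,0,0,0],[0,0,0,0,0,0]]' && python3 -m crank '[[0.0002,0.0020,0,0,0,-0.01],[0,0,0,0,0,0],[0,0,0,0,0,0]]'; python3 prof.py e1; python3 - <<'E'
from fit import *
p=np.load('p.npy')
for z in [0]:
    c=shot('wrist','e2'); im=cv2.resize(c['pixels'],(800,500)); cv2.imwrite('pics/e2b.png',im)
E
```

```text
time_s: 19.2
ee_pos: [0.5664, -0.1037, 0.1852]
eef_rot: [-3.134, -0.0, 2.102]
force: [-20.6, -16.2, 1.5]
grip_width: 0.0107
grip_force: 45.0
time_s: 19.5
ee_pos: [0.5671, -0.1034, 0.185]
eef_rot: [-3.131, -0.001, 2.112]
force: [-29.3, -20.8, 3.0]
grip_width: 0.0105
grip_force: 45.0
[0.5671, -0.1033, 0.1851]
310 [98, 96, 96, 95, 95, 96, 95, 95, 90, 80, 73, 105, 158, 191, 185, 152, 131, 125, 126, 126]
306 [148, 154, 150, 140, 134, 132, 126, 117, 119, 140, 172, 199, 210, 192, 156, 126, 120, 120, 118, 120]
314 [152, 141, 126, 112, 106, 96, 83, 74, 74, 94, 138, 190, 215, 210, 174, 137, 120, 117, 118, 118]
```

View pics/e2b.png

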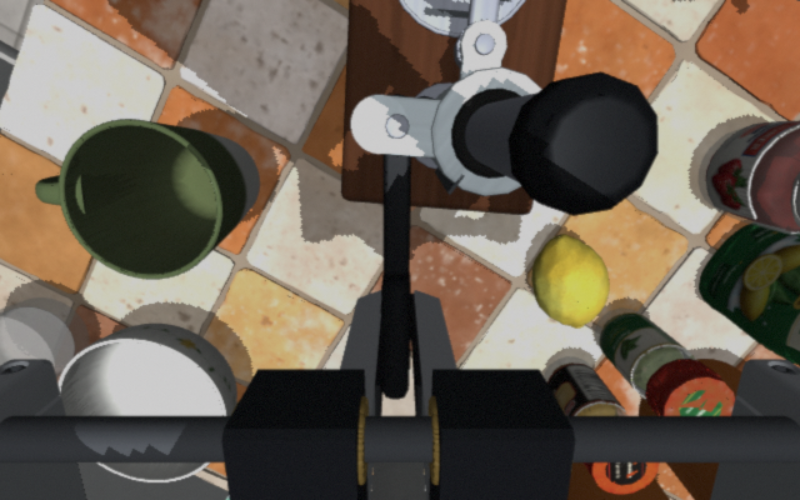

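The lever is hard against its stop at (397,200–395) and the collar is at the marker height. I'll ease the push slightly, then hand in.

```bash
python3 -m crank '[[0,-0.0015,0,0,0,0],[0,0,0,0,0,0],[0,0,0,0,0,0],[0,0,0,0,0,0]]'; python3 -c "
from station import ctrl
print(ctrl.hand_in())"
```

```text
time_s: 20.0
ee_pos: [0.5666, -0.1036, 0.1852]
eef_rot: [-3.134, -0.0, 2.112]
force: [-22.1, -16.1, 2.4]
grip_width: 0.0105
grip_force: 45.1
the job is handed in; nothing more can be done
None
```

I handed the job in at 20 s with no verdict returned: ring arm home, collar at the marker underside to about 2–3 mm by image (no contact felt; it overshot by about 6 mm and came back, and an image check showed the marker unmoved), lever closed to its stop and still gripped; I miscounted and viewed 11 pictures instead of the allowed 10.

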